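# Hang the deep sauce dipper on the utensil rail

### The job

Two steel dippers with hooked handles stand on the seafood counter: take the deep, narrow one and hang it by its hook on the utensil rail, in the free place between the two black rubber rings. Lower it onto the bar and let go gently, without dropping it, so that it hangs still by itself; leave the wide, shallow dipper where it stands.

Things in the scene. Friction and masses are not known exactly. Their poses are not given: they have to be found in the camera images.
- deep_grip (a point): Deep dipper: centre of its black handle grip, 16 mm wide (y), 14 (x), 42 tall; 115 mm above the underside of its steel cup (68 mm across, 55 deep). z up; x level, from the upright handle on the rim towards the cup's axis (40 mm away) and hook. Pinch the grip across y from above, hook strap (14 mm wide, top 39 mm above this point) between the fingers. 0.18 to 0.3 kg.
- deep_hook (a point): Underside of the top of its hook, to bear on the bar: 58 mm along x and 35 mm above deep_grip, same axes. The hook reaches over the cup and opens downward; its free end is 22 mm further along x and 27 mm lower, so the bar enters between the free end and the cup's rim (68 mm below it). The centre of mass is not under the hook: it hangs leaning 3 to 15 degrees, cup swung away from the robot.
- bay_mid (a point): Free place on the fixed rail: on the bar's axis, midway between two black rubber rings (17 mm across, 88 mm clear). Bar 10 mm thick, level, along y, 300 mm up; x level, away from the robot: bring the dipper along x from the robot's side, cup under the bar. A skimmer and a turner hang fixed in the other two of three places 135 mm apart, 35 mm to each side, 215 mm down.
- shallow: The wide, shallow dipper, not to be moved: cup 92 mm across and 26 mm deep, same kind of handle and hook, 154 mm tall. Origin: centre of its underside; x from the handle towards the hook; z up.
There are look-alikes about, which are no part of the job. Leave any purple look-alike of the part that bears deep_grip alone.

How it is judged:
At the end, for the whole second after the job is handed in: The deep dipper hangs on the bar by its hook, the hook's top within 42 mm of the middle of the free place along the bar, within 30 mm across it and no more than 20 mm above the bar's axis; leaning less than 28 degrees, released and nearly still (under 0.08 m/s and 0.6 rad/s) (y of deep_hook in the frame of bay_mid between -0.042 and 0.042 m and x of deep_hook in the frame of bay_mid between -0.03 and 0.03 m and z of deep_hook in the frame of bay_mid between -0.003 and 0.02 m and angle between deep_grip's own z axis and vertical below 0.5 rad and linear speed of deep below 0.08 m/s and angular speed of deep below 0.6 rad/s); the robot touches nothing.
It fails at once if the wide, shallow dipper is moved by more than 30 mm (distance of shallow from where it was at the start of the episode above 0.03 m).
It fails at once if the deep dipper is dropped or swings wildly (faster than 0.7 m/s while no finger touches it) (linear speed of deep above 0.7 m/s and contact force between the fingers and deep below 0.05 N).
It also fails if it takes over 48 s, if anything falls off the work surface, if the arm or the gripper's body presses on something with over 40 N, if the wrist force passes 120 N, or if a joint passes its speed limit or range.

### The arm

A 7-joint arm with a two-finger parallel gripper is mounted at the origin on the work surface. World frame = base frame: x ahead of the robot, y to its left, z up, the work surface at z = 0. Lengths are in m, angles in rad, forces in N, time in s.
With the tool pointing down it reaches from about 0.4 to 0.925 m from the base axis. Payload 4.1 kg.
Tool frame: the origin (TCP) lies midway between the tips of the shut fingers; the grasp point (between the pads) lies 19 mm behind it; z points along the fingers, y is the line along which they close (so a half turn about z gives the same grasp; the last joint's range is limited). The gripper opens to 85 mm and grips with 20 to 120 N. Pads are 22 mm wide; open, the fingers measure 114 mm over their backs; the gripper's body (76 mm by 85 mm) begins 54 mm behind the grasp point. The pads swing forward as they close: fully open they stand 13 mm farther back than shut.
Start: joints at [-1.273, 0.398, 0.045, 1.537, -0.019, 1.207, -0.051], TCP at [0.251, 0.6, 0.231] pointing down, gripper open.
Joint ranges: [-2.82, 2.82], [-0.49, 2.23], [-1.37, 1.46], [0, 2.46], [-1.36, 4.5], [0.23, 2], [-2.94, 2.94]. Speed limits (rad/s): [2.57, 2.57, 3.14, 3.14, 3.14, 3.14, 3.14].

### API

Orientations are given as a unit quaternion [x, y, z, w].
In Python, from bench import robot gives the robot as it stands.
- The arm moves only by the shell command python3 -m handwheel 'ROWS' [FORCE]. ROWS is JSON, a list of rows, each a list of 7 numbers: the turn, a rotation vector about the tool's x, y, z in units of 60 degrees (1.0 is 60 degrees), then the shift along the tool's x, y, z in units of 0.3 m (1.0 is 0.3 m), then the closure, from 0 (fully open) to 1 (shut). A call has 1 to 12 rows; each row shifts and turns the commanded pose from where the row before left it, along the tool's axes as they then stand; what a row does not reach is not made up. A row lasts 1/8 s, in which the tool goes at most 62.5 mm and 10.7 degrees, less where a joint would pass 70% of its speed; a pose out of reach is approached as far as the arm can. A call with a number of a shift or a turn outside -1 to 1 is refused whole. A call with a gripper value outside its range is refused whole. The fingers move at their own pace and stop on an object; FORCE is the grip in N (left out, the last holds). Time passes only in rows, so rows that do not move let the fingers close. It gives the time, the measured TCP pose, the force, the opening and the grip force at its end, in the units of the state.
- robot.get_obs(): the state, without advancing time (a new reading comes with each control period).
- robot.snapshot(name): name is "scene" or "top" or "wrist"; returns a dict with "image" (480x640x3 uint8, red, green, blue), "K" (3x3 intrinsics, pixels), "origin" and "rotation" of the camera in the world; the wrist camera has in their place "tool_from_camera" (4x4, takes a point from camera to tool coordinates, whose origin is the TCP and whose axes are the flange's). Camera axes: x right, y down, z forward; pixel columns grow to the right and rows downward; lengths in m; the calibration is good to about 2 mm. A picture is of the moment at which its call begins: read the wrist's pose just before it. There is no depth.
- robot.finish_job(): hands the job in; it is judged then, once.
The state is a dict: "t": time; "joints": joint angles; "dq": joint speeds; "tau": joint torques, N m; "position": TCP position; "ee_rot": TCP orientation; "wrist_force": force on the tool from outside, world axes, zero at the start; "wrist_torque": the same for the moment, N m; "gripper_width": opening from 0.0 (shut) to 1.0 (fully open); "gripper_force": force on a finger pad.
Only numpy, scipy, OpenCV 4.12 (cv2) and the standard library are available. Lean on these libraries where they do the work, as an engineer would, in place of code of your own. Each camera call takes 0.05 s, during which the arm holds its last target. There are 200 camera calls.

## Working session

There is one attempt and no reset: what is moved stays moved. The work goes in short steps, Python scripts to look and compute and a shell command to move; the robot and the scene stay as the last step left them, time stands still between calls to the robot, and variables do not carry over. Pictures are saved under pics/ and viewed, at most 10 in all, crops included, and the job is handed in when it is done.

```bash
mkdir -p pics
cat > h.py <<'E'
import numpy as np,cv2,json
from bench import robot
def snap(n,f):
    o=robot.get_obs(); s=robot.snapshot(n); cv2.imwrite(f'pics/{f}.png',cv2.cvtColor(np.array(s['image']),cv2.COLOR_RGB2BGR))
    if n=='wrist':
        from scipy.spatial.transform import Rotation as R
        T=np.array(s['tool_from_camera']);Rt=R.from_quat(o['ee_rot']).as_matrix() 
        s['origin']=Rt@T[:3,3]+np.array(o['position']); s['rotation']=Rt@T[:3,:3]
    json.dump({k:np.array(s[k]).tolist() for k in('K','origin','rotation')},open(f'pics/{f}.json','w'))
def ray(f,u,v):
    c=json.load(open(f'pics/{f}.json'));K,o,r=[np.array(c[k]) for k in('K','origin','rotation')]
    d=r@np.linalg.solve(K,[u,v,1.]);return o,d/np.linalg.norm(d)
def plane(f,u,v,z):
    o,d=ray(f,u,v);return o+d*(z-o[2])/d[2]
def tri(*a):
    A=0;b=0
    for f,u,v in a:
        o,d=ray(f,u,v);P=np.eye(3)-np.outer(d,d);A=A+P;b=b+P@o
    p=np.linalg.solve(A,b);return p,[np.linalg.norm((np.eye(3)-np.outer(ray(*q)[1],ray(*q)[1]))@(p-ray(*q)[0])) for q in a]
def proj(f,p):
    c=json.load(open(f'pics/{f}.json'));K,o,r=[np.array(c[k]) for k in('K','origin','rotation')]
    q=K@(r.T@(np.array(p)-o));return q[:2]/q[2]
E
python3 - <<'E'
from h import *
for n in('scene','top'):
    snap(n,n+'0');print(n,ray(n+'0',320,240))
print(robot.get_obs())
E
```

```text
Traceback (most recent call last):
  File "h.py", line 12, in ray
    d=r@np.linalg.solve(K,[u,v,1.]);return o,d/np.linalg.norm(d)
      ~^~~~~~~~~~~~~~~~~~~~~~~~~~~~
ValueError: matmul: Input operand 1 has a mismatch in its core dimension 0, with gufunc signature (n?,k),(k,m?)->(n?,m?) (size 3 is different from 4)
```

View pics/scene0.png

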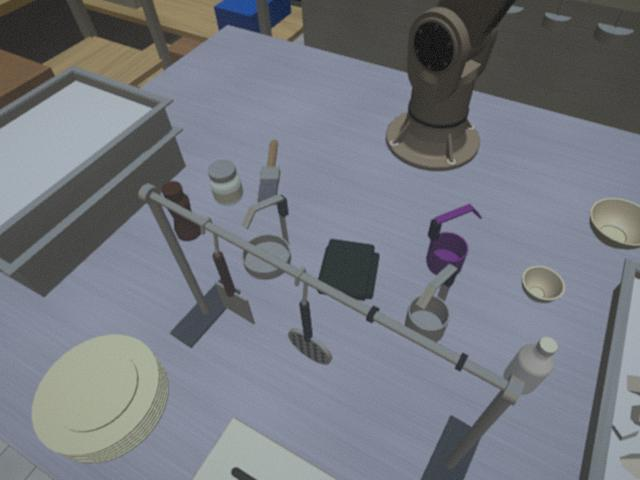

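The scene view looks back at the robot. The grey deep cup is at about (427,315) with its grip at (447,285), and the rings are at about (372,314) and (461,361). The shallow dipper is at (268,255), and there is a purple look-alike at (447,250). The camera's rotation comes as a quaternion, so I'll fix that in the helper.

```bash
python3 - <<'E'
s=open('h.py').read()
s=s.replace("    json.dump(","    r=np.array(s['rotation'])\n    if r.size==4:\n        from scipy.spatial.transform import Rotation as R\n        s['rotation']=R.from_quat(r.ravel()).as_matrix()\n    json.dump(")
open('h.py','w').write(s)
E
python3 - <<'E'
from h import *
for n in('scene','top'):
    snap(n,n+'0');print(n,ray(n+'0',320,240))
print(proj('scene0',[0,0,0]),proj('top0',[0.5,0,0]))
print(robot.get_obs())
E
```

```text
scene (array([0.86502079, 0.20567106, 0.69254254]), array([-0.52881616, -0.33010462, -0.78191074]))
top (array([0.35592012, 0.02948964, 0.89455715]), array([ 0.19935769, -0.00286316, -0.97992261]))
[431.85812039 139.48683728] [334.18597758 260.49220121]
{'t': 0.15, 'joints': array([-1.27300275,  0.39899898,  0.04504786,  1.53757799, -0.01867429,
        1.20690517, -0.05070183]), 'dq': array([-0.00201449, -0.00463009,  0.00336468, -0.0039351 ,  0.00179938,
       -0.00187876, -0.00143802]), 'tau': array([ 1.72456555e-03, -4.75560021e+01,  1.36644177e+00, -2.54513794e+01,
        1.17106791e-02,  6.38895726e-03, -1.00938922e-05]), 'position': array([0.25100093, 0.59906333, 0.23052284]), 'ee_rot': array([ 1.97042958e-01,  9.80394580e-01, -7.29863498e-04, -8.10881040e-05]), 'wrist_force': array([-0.11316314, -0.13465711,  0.38511216]), 'wrist_torque': array([-0.00344639, -0.05478294,  0.05050787]), 'gripper_force': 0.0, 'gripper_width': 0.9986845362584983}
```

View pics/top0.png

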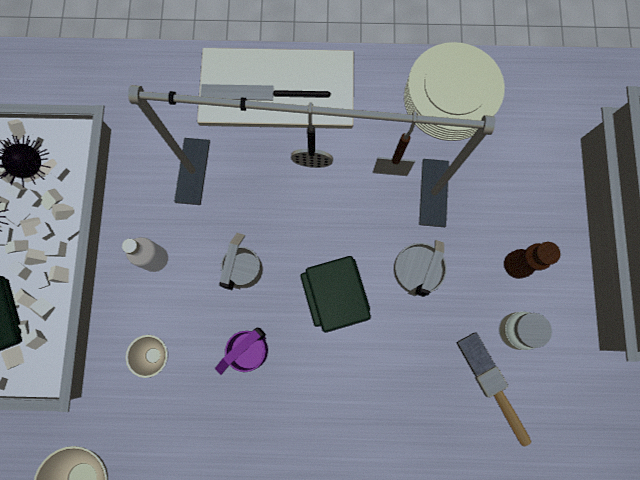

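Run:
```python
from h import *
a=cv2.imread('pics/top0.png')[220:310,200:290];b=cv2.imread('pics/scene0.png')[250:350,390:490]
c=np.hstack([cv2.resize(a,(400,400),interpolation=cv2.INTER_CUBIC),cv2.resize(b,(400,400),interpolation=cv2.INTER_CUBIC)])
cv2.imwrite('pics/crop1.png',c)
t,s='top0','scene0'
rp=tri((t,172,98),(s,461,361.5));rm=tri((t,243,104),(s,372,314))
print(rp,rm,(rp[0]+rm[0])/2, plane(t,172,98,.3),plane(t,243,104,.3))
print('bar ends',plane(t,135,95,.3),plane(t,489,125,.3),plane(s,150,193,.3),plane(s,514,388,.3))
print(proj(t,[.3,.6,.2]))
```

```text
(array([0.66323372, 0.22606328, 0.29892307]), [np.float64(6.802205985714689e-05), np.float64(6.80220598570629e-05)]) (array([0.65680297, 0.13215805, 0.29872626]), [np.float64(0.00013075203362568542), np.float64(0.0001307520336256015)]) [0.66001835 0.17911067 0.29882467] [0.66268917 0.22563935 0.3       ] [0.6561167  0.13206173 0.3       ]
bar ends [0.66595005 0.27461845 0.3       ] [ 0.63336242 -0.18772217  0.3       ] [ 0.63332817 -0.18450199  0.3       ] [0.6654663  0.27530854 0.3       ]
[-100.73987347  372.18844183]
```

View pics/crop1.png

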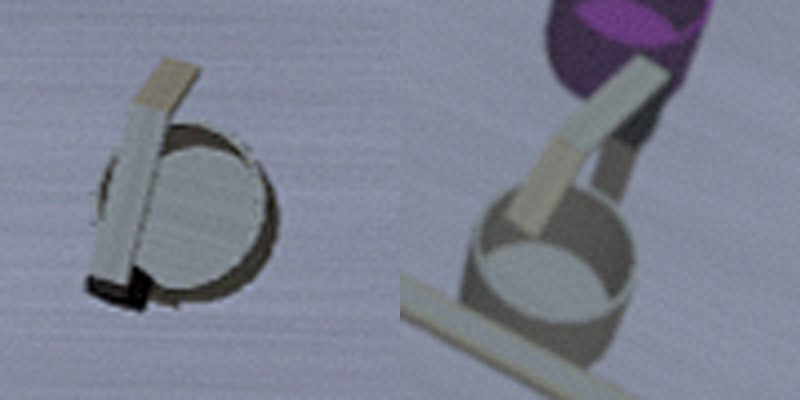

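Run:
```python
from h import *
t,s='top0','scene0'
T=lambda x,y:(200+x*.225-.4,220+y*.225-.4)
S=lambda x,y:(390+(x-400)*.25-.4,250+y*.25-.4)
for n,p in dict(nl=(88,275),nr=(130,287),fl=(132,105),fr=(168,115)).items(): print(n,plane(t,*T(*p),.154))
for n,p in dict(n1=(638,53),n2=(670,75),f1=(558,133),f2=(586,153)).items(): print(n,plane(s,*S(*p),.154))
a,b=T(109,281),S(654,64);print('near',tri((t,*a),(s,*b)))
a,b=T(150,110),S(573,143);print('far',tri((t,*a),(s,*b)))
a,b=T(182,65),S(523,227);print('tip',tri((t,*a),(s,*b)))
# cup rim ellipse centre
print('rim',plane(t,*T(184,208),.055),plane(s,*S(555,255),.055),'shallow',plane(t,419,269,.026))
```

```text
nl [0.43933267 0.17805982 0.154     ]
nr [0.43555924 0.16353803 0.154     ]
fl [0.49852054 0.16643843 0.154     ]
fr [0.4952759  0.15381108 0.154     ]
n1 [0.44906674 0.16910165 0.154     ]
n2 [0.45306998 0.18274002 0.154     ]
f1 [0.49611004 0.15561451 0.154     ]
f2 [0.499419   0.16740345 0.154     ]
near (array([0.43904398, 0.17446961, 0.13802483]), [np.float64(0.000638921269647635), np.float64(0.0006389212696476303)])
far (array([0.49696164, 0.16105856, 0.15267655]), [np.float64(0.0007230168343412112), np.float64(0.0007230168343411666)])
tip (array([0.51945103, 0.15552092, 0.12291315]), [np.float64(0.0005842041856937222), np.float64(0.0005842041856937616)])
rim [0.47734467 0.16225629 0.055     ] [0.48408891 0.16631892 0.055     ] shallow [ 0.48377267 -0.15025095  0.026     ]
```

Measured positions:
- **Bay:** mid point (0.660, 0.179, 0.299), yaw −4.0°. The bar height agrees with the given 0.300, and the ring spacing is 94 mm between ring centres.
- **deep_grip:** (0.439, 0.1745, 0.115), yaw −13°. The hook tip comes out 82 mm along x (80 expected), and the cup axis is within about 3 mm.

Next I'll move above the grip.

```bash
python3 -m handwheel '[[0,0,0,0,0,-0.1,0],[0,0,0,-0.125,-0.118,0,0],[0,0,0,-0.125,-0.118,0,0],[0,0,0,-0.125,-0.118,0,0],[0,0,0,-0.125,-0.118,0,0],[0,0,0,-0.125,-0.118,0,0],[0,0,0,-0.125,-0.118,0,0],[0,0,0,-0.125,-0.118,0,0],[0,0,0,-0.125,-0.118,0,0],[0,0,0,-0.125,-0.118,0,0],[0,0,-0.16,0,0,0,0],[0,0,0,0,0,0,0]]' 60
cat >> h.py <<'E'
def delta(p,yaw,tilt=0):
    "tool shift/turn in handwheel units to TCP p, dipper yaw (deg)"
    from scipy.spatial.transform import Rotation as R
    o=robot.get_obs();q=R.from_quat(o['ee_rot']);m=q.as_matrix();y=np.radians(yaw)
    X=np.array([np.cos(y),np.sin(y),0]);Y=np.array([-X[1],X[0],0])
    t=R.from_matrix(np.c_[-X,Y,[0,0,-1]])
    print('pos',o['position'].round(4),'shift',(m.T@(np.array(p)-o['position'])/.3).round(3),'turn',((q.inv()*t).as_rotvec()/np.radians(60)).round(3),'F',o['wrist_force'].round(1),'w',o['gripper_width'],o['gripper_force'],o['t'],'q',o['joints'].round(2))
E
python3 - <<'E'
from h import *
delta([.439,.1745,.096],-13.1)
snap('wrist','w1')
for p in([.439,.1745,.136],[.497,.161,.154],[.478,.1655,.055]):print(proj('w1',p))
E
```

```text
t: 1.65
position: [0.4393, 0.1749, 0.2612]
ee_rot: [0.116, 0.993, 0.0, -0.0]
wrist_force: [0.6, 0.5, -0.1]
gripper_width: 1.0
gripper_force: 0.0
pos [0.4393 0.1749 0.2612] shift [ 0.    -0.002  0.551] turn [ 0.    -0.    -0.003] F [ 0.6  0.5 -0.1] w 1.0001703128268287 0.0 1.65 q [-0.79  0.05  0.33  1.91 -0.02  1.18  0.89]
[320.28730056 229.09252967]
[320.52080986 306.59517023]
[320.30784008 242.27261356]
```

View pics/w1.png

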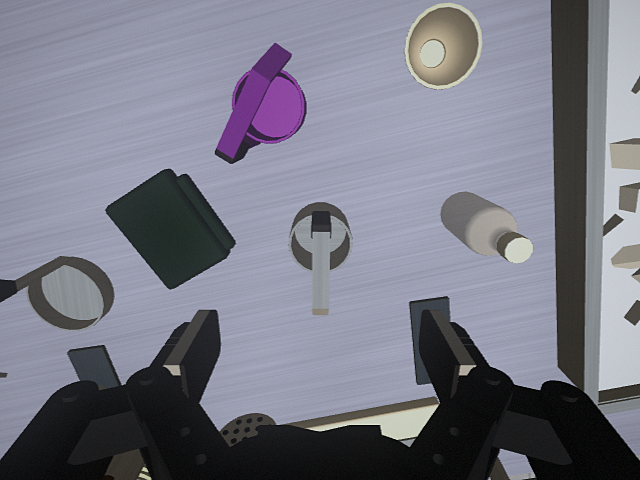

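The wrist view shows the strap straight along column 320. The grip is at (320,228) and the bend at (320,308), both within a few pixels of the predictions, so I'll descend and grip.

```bash
python3 -m handwheel '[[0,0,0,0,0,0.1,0],[0,0,0,0,0,0.1,0],[0,0,0,0,0,0.1,0],[0,0,0,0,0,0.1,0],[0,0,0,0,0,0.1,0],[0,0,0,0,0,0.05,0],[0,0,0,0,0,0,1],[0,0,0,0,0,0,1],[0,0,0,0,0,0,1],[0,0,0,0,0,0,1],[0,0,0,0,0,0,1],[0,0,0,0,0,0,1]]' 60
python3 -m handwheel '[[0,0,0,0,0,-0.03,1],[0,0,0,0,0,-0.08,1],[0,0,0,0,0,-0.1,1],[0,0,0,0,0,-0.1,1],[0,0,0,0,0,-0.1,1],[0,0,0,0,0,-0.1,1],[0,0,0,0,0,-0.1,1],[0,0,0,0,0,-0.07,1],[0,0,0,0,0,0,1]]'
python3 - <<'E'
from h import *
X=np.array([.9976,-.070,0])
delta(np.array([.660,.179,.300])-.058*X,-4.0)
snap('scene','s2');a=cv2.imread('pics/s2.png')[150:400,340:640];cv2.imwrite('pics/s2c.png',cv2.resize(a,None,fx=2,fy=2))
E
```

```text
t: 3.2
position: [0.4399, 0.1757, 0.0971]
ee_rot: [0.114, 0.993, 0.001, 0.0]
wrist_force: [-0.9, 0.5, 6.0]
gripper_width: 0.18
gripper_force: 59.0
t: 4.32
position: [0.4399, 0.1753, 0.3014]
ee_rot: [0.115, 0.993, 0.001, 0.001]
wrist_force: [0.3, -0.8, -2.9]
gripper_width: 0.178
gripper_force: 58.7
pos [0.4399 0.1753 0.3014] shift [-0.521  0.148  0.006] turn [ 0.002  0.002 -0.153] F [ 0.3 -0.8 -2.9] w 0.17836722040764844 58.70071828365326 4.325 q [-0.8   0.02  0.34  1.85 -0.01  1.27  0.88]
```

View pics/s2c.png

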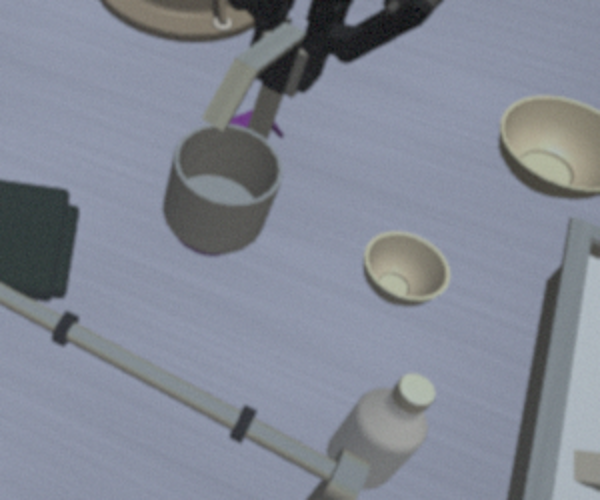

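The dipper is held upright, with 2.9 N on the wrist. Next I'll yaw it to the bar's heading and move in with the free end over the bar.

```bash
python3 -m handwheel '[[0,0,-0.08,0,0.03,0,1],[0,0,-0.073,0,0.034,0,1],[0,0,0,-0.04,0,0,1],[0,0,0,-0.08,0,0,1],[0,0,0,-0.1,0,0,1],[0,0,0,-0.1,0,0,1],[0,0,0,-0.1,0,0,1],[0,0,0,-0.08,0,0,1],[0,0,0,-0.038,0,0,1],[0,0,0,0,0,0,1],[0,0,0,0,0,0,1]]'
python3 - <<'E'
from h import *
X=np.array([.9976,-.070,0])
delta(np.array([.660,.179,.300])-.058*X,-4.0)
snap('scene','s3');a=cv2.imread('pics/s3.png')[150:400,300:600];cv2.imwrite('pics/s3c.png',cv2.resize(a,None,fx=2,fy=2))
E
```

```text
t: 5.75
position: [0.603, 0.1831, 0.3001]
ee_rot: [0.034, 0.999, 0.0, -0.001]
wrist_force: [-0.5, 0.1, -2.5]
gripper_width: 0.176
gripper_force: 58.7
pos [0.603  0.1831 0.3001] shift [ 0.003 -0.     0.   ] turn [-0.    -0.001  0.001] F [-0.5  0.1 -2.5] w 0.17568729172178452 58.720972537994385 5.75 q [-0.65  0.34  0.39  1.5  -0.13  1.33  1.25]
```

View pics/s3c.png

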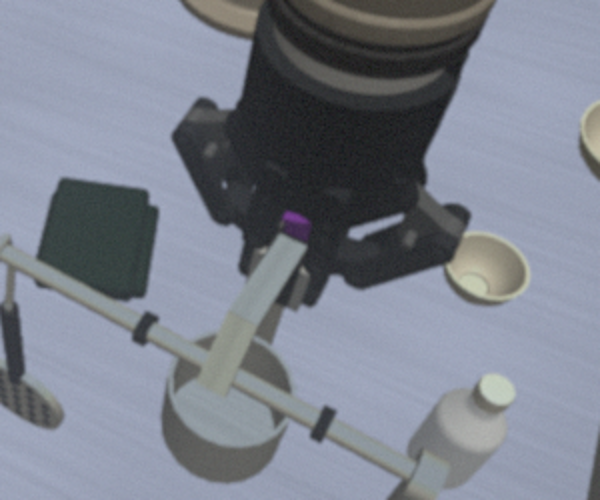

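The bar passes between the hook's free end and the rim, and the hook is midway between the rings at crop points (147,327) and (322,423). I'll tilt it slightly towards its hanging lean and lower it.

```bash
python3 -m handwheel '[[0,-0.05,0,-0.01,0,0,1],[0,-0.05,0,-0.01,0,0,1],[0,0,0,0.003,0,0.03,1],[0,0,0,0.004,0,0.04,1],[0,0,0,0.004,0,0.04,1],[0,0,0,0.003,0,0.03,1],[0,0,0,0.001,0,0.01,1],[0,0,0,0,0,0,1]]'
python3 -m handwheel '[[0,0,0,0.001,0,0.007,1],[0,0,0,0,0,0,1]]'
python3 -m handwheel '[[0,0,0,0.001,0,0.007,1],[0,0,0,0,0,0,1]]'
python3 -m handwheel '[[0,0,0,0,0,0.005,1],[0,0,0,0,0,0,1]]'
```

```text
t: 6.8
position: [0.6102, 0.1825, 0.2551]
ee_rot: [0.034, 0.998, -0.002, 0.052]
wrist_force: [0.0, 0.3, -2.2]
gripper_width: 0.174
gripper_force: 58.7
t: 7.05
position: [0.6101, 0.1826, 0.2533]
ee_rot: [0.034, 0.998, -0.002, 0.052]
wrist_force: [-0.2, -0.7, -2.8]
gripper_width: 0.179
gripper_force: 58.7
t: 7.3
position: [0.6098, 0.1826, 0.2509]
ee_rot: [0.034, 0.998, -0.002, 0.052]
wrist_force: [0.3, 0.3, -3.2]
gripper_width: 0.179
gripper_force: 58.7
t: 7.55
position: [0.61, 0.1826, 0.2493]
ee_rot: [0.034, 0.998, -0.002, 0.052]
wrist_force: [-0.6, -0.1, -3.2]
gripper_width: 0.179
gripper_force: 58.7
```

```bash
python3 -m handwheel '[[0,0,0,0,0,0.005,1],[0,0,0,0,0,0,1]]' | sed -n '2p;4p'
python3 -m handwheel '[[0,0,0,0.001,0,0.004,1],[0,0,0,0,0,0,1]]'| sed -n '2p;4p'
python3 -m handwheel '[[0,0,0,0,0,0.004,1],[0,0,0,0,0,0,1]]'| sed -n '2p;4p'
```

```text
position: [0.6103, 0.1826, 0.248]
wrist_force: [0.6, -0.3, -2.8]
position: [0.6106, 0.1826, 0.2477]
wrist_force: [-0.8, -0.2, 1.0]
position: [0.6108, 0.1827, 0.2473]
wrist_force: [-3.9, -0.7, 6.3]
```

The force changed as the hook met the bar. I'll relax it slightly and open gradually.

```bash
python3 -m handwheel '[[0,0,0,0,0,-0.002,1],[0,0,0,0,0,0,1],[0,0,0,0,0,0,1]]' 20| sed -n '2p;4,6p'
python3 -m handwheel '[[0,0,0,0,0,0,0.8],[0,0,0,0,0,0,0.79],[0,0,0,0,0,0,0.78],[0,0,0,0,0,0,0.77],[0,0,0,0,0,0,0.75],[0,0,0,0,0,0,0.72],[0,0,0,0,0,0,0.68],[0,0,0,0,0,0,0.6],[0,0,0,0,0,0,0.6],[0,0,0,0,0,0,0.6],[0,0,0,0,0,0,0.6],[0,0,0,0,0,0,0.6]]'
python3 - <<'E'
from h import *
snap('scene','s4');a=cv2.imread('pics/s4.png')[150:400,300:600];cv2.imwrite('pics/s4c.png',cv2.resize(a,None,fx=2,fy=2))
E
```

```text
position: [0.6107, 0.1827, 0.2473]
wrist_force: [-2.8, -1.0, 7.0]
gripper_width: 0.181
gripper_force: 59.9
t: 10.18
position: [0.6102, 0.1826, 0.2462]
ee_rot: [0.034, 0.998, -0.002, 0.052]
wrist_force: [0.1, 0.1, 0.2]
gripper_width: 0.405
gripper_force: 0.0
```

View pics/s4c.png

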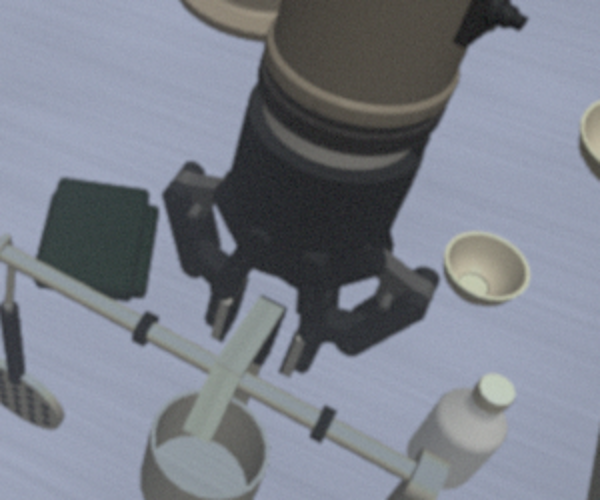

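It hangs on the bar, with the fingers clear on either side of the grip at (220,320) and (293,355). I'll retreat straight back and let it settle.

```bash
python3 -m handwheel '[[0,0,0,0,0,0,0.4],[0,0,0,0,0,0,0.4],[0,0,0,0.02,0,0,0.4],[0,0,0,0.04,0,-0.01,0.4],[0,0,0,0.06,0,-0.02,0.4],[0,0,0,0.08,0,-0.02,0.4],[0,0,0,0.1,0,-0.02,0.4],[0,0,0,0.1,0,-0.02,0.4],[0,0,0,0.08,0,0,0.4],[0,0,0,0,0,0,0.4],[0,0,0,0,0,0,0.4],[0,0,0,0,0,0,0.4]]'
python3 -m handwheel '[[0,0,0,0,0,0,0.4],[0,0,0,0,0,0,0.4],[0,0,0,0,0,0,0.4],[0,0,0,0,0,0,0.4],[0,0,0,0,0,0,0.4],[0,0,0,0,0,0,0.4],[0,0,0,0,0,0,0.4],[0,0,0,0,0,0,0.4],[0,0,0,0,0,0,0.4],[0,0,0,0,0,0,0.4],[0,0,0,0,0,0,0.4],[0,0,0,0,0,0,0.4]]' >/dev/null
python3 - <<'E'
from h import *
snap('scene','s5')
p=cv2.imread('pics/s5.png')
python=[]
for k in range(10): s=robot.snapshot('scene')
q=cv2.cvtColor(np.array(s['image']),cv2.COLOR_RGB2BGR)
print('motion',cv2.absdiff(cv2.GaussianBlur(p,(5,5),0),cv2.GaussianBlur(q,(5,5),0))[150:400,300:600].max())
snap('top','t5')
a=p[200:400,340:490];b=cv2.imread('pics/t5.png')[60:260,150:300]
cv2.imwrite('pics/f5.png',np.hstack([cv2.resize(x,(390,520)) for x in(a,b)]))
E
```

```text
t: 11.72
position: [0.4652, 0.1924, 0.2582]
ee_rot: [0.035, 0.998, -0.002, 0.053]
wrist_force: [-0.2, -0.5, 1.0]
gripper_width: 0.598
gripper_force: 0.0
motion 7
```

View pics/f5.png

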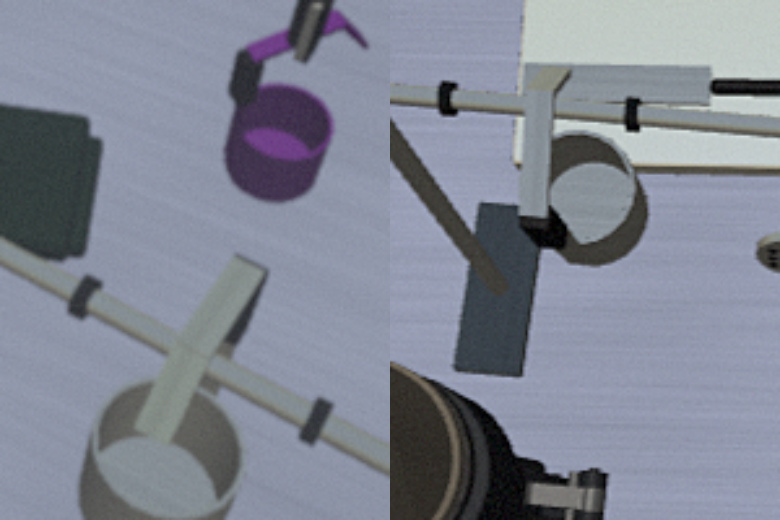

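The dipper hangs by its hook over the bar at about (195,355) in the left crop, midway between the rings. It is still (only image noise between frames) and the arm is clear.

```bash
python3 -c "
from bench import robot
print(robot.finish_job())"
```

```text
the job is handed in; nothing more can be done
None
```

The deep dipper hangs still by its hook, midway between the two rubber rings, with the gripper clear; I never went near the shallow dipper, and the job is handed in (no verdict was returned).

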